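# Weigh-out set-up: beaker on the balance, jar unscrewed, cap held over the mouth

## Task

Get ready to weigh out from the big square jar: first stand the steel beaker gently in the middle of the balance pan and let go of it. Then grip the jar's tight cap, press down so that the jar stays put on its rubber mat without sliding or spinning, unscrew the cap anticlockwise until the threads let go, stop turning and lift it about two centimetres clear of the mouth. Finish while still holding the cap there, level and over the middle of the open jar, with the jar standing where it was; leave everything else on the bench alone.

Things in the scene. Friction and masses are not known exactly. Their poses are not given: they have to be found in the camera images.
- balance: Low white spring balance fixed to the bench, housing 150 x 170 mm and 62 mm high with a sloped dial panel on its local -x side (reaching 115 mm from the centre). Origin: centre of the underside.
- pan_top (a point): Centre of the top face of the balance's square steel pan (130 x 130 mm, 4 mm thick, edges parallel to the balance's x and y), 86 mm above the bench when empty. It moves down with the pan.
- balance_pan (a joint): Downward travel of the sprung pan in m: 0 empty, 0.012 at the stop; about 400 N/m, so the beaker alone sinks it about 4 mm.
- beaker: Plain straight stainless-steel beaker, open at the top, 60 mm outside diameter, 85 mm high, 2 mm wall, about 0.15 kg. Standing on the bench at the start. Origin: centre of its underside; z up.
- mat: Black ribbed rubber non-slip mat, 200 x 200 x 4 mm, fixed to the bench. Origin: centre of its underside.
- jar: White square plastic jar, body 66 x 66 mm, shoulder at 80 mm, round neck with its rim at 95.5 mm; 0.35 to 0.55 kg, loose on the mat. Twisting the cap without pressing down can spin the whole jar; a push of about 8 to 15 N down on the cap braces it. Origin: centre of its underside; z up.
- jar_face (a point): Middle of the jar's labelled -x side face, 37 mm above the jar's underside; shows whether the jar slid or spun.
- jar_mouth (a point): Centre of the jar's mouth at the rim, 95.5 mm above its underside.
- cap: Grey ribbed round screw cap on the jar, 62 mm in diameter, 24 mm high, 45 g. Origin: centre of the lower edge of its skirt, z up. Closed, its origin is 83 mm above the jar's underside, its skirt reaches 12.5 mm below the rim, and its x axis (a small raised bar on top points along it) is parallel to the jar's.
- cap_top (a point): Centre of the cap's flat top, 107 mm above the jar's underside when closed. The cap has a three-start lug thread under a springy liner: about 0.4 to 0.6 N m starts it, less later or when pressed down; turned anticlockwise from above it rises 2.4 mm and lets go after about 58 degrees (1.0 rad), then lifts off freely. If kept down it meets a stop at about 98 degrees.
- small_jar: Bystander: small round white jar with a grey cap, 42 mm in diameter, 58 mm high, beyond the beaker. Origin: centre of its underside.
- measure: Bystander: tall white plastic measure, 60 mm across the mouth, 130 mm high. Origin: centre of its underside.
- tape_roll: Bystander: roll of paper tape lying flat, 76 mm in diameter, 24 mm high. Origin: centre of its underside.
- flask: Bystander: white bottle, 68 mm in diameter, 160 mm high, at the left. Origin: centre of its underside.

How it is judged:
By the outcome, as a careful person would: the job done as asked, in the order asked, and still so for the second after the job is handed in, while the arm keeps its last pose, push and grip.
It also fails if it takes over 58 s, if anything falls off the work surface, if the arm or the gripper's body presses on something with over 40 N, if the wrist force passes 120 N, or if a joint passes its speed limit or range.

## Robot

A 6-joint arm with a two-finger parallel gripper is mounted at the origin on the work surface. World frame = base frame: x ahead of the robot, y to its left, z up, the work surface at z = 0. Lengths are in mm, angles in degrees, forces in N, time in s.
With the tool pointing down it reaches from about 300 to 850 mm from the base axis. Payload 4.2 kg.
Tool frame: the origin (TCP) lies on the centre line of the jaws, within the pads' length; the fingertips stand 11 mm ahead of it and the grasp point (between the pads) lies 8 mm behind it; z points along the fingers, y is the line along which they close (so a half turn about z gives the same grasp; the last joint's range is limited). The gripper opens to 91 mm and grips with 3 to 60 N. Pads are 32 mm wide; open, the fingers measure 118 mm over their backs; the gripper's body (76 mm by 178 mm) begins 60 mm behind the grasp point.
Start: joints at [75.802, 18.312, 89.639, -0, 72.044, -1.146], TCP at [129.856, 560.16, 224.976] pointing down, gripper open.
Joint ranges: [-177.97, 177.97], [-48.28, 115.42], [12.27, 149.76], [-77.06, 257.06], [2.81, 150.46], [-146.56, 146.56]. Speed limits (degrees/s): [147.25, 147.25, 180, 180, 180, 180].

## Interface

Orientations are given as [roll, pitch, yaw] about the fixed x, y, z axes, in that order (R = Rz(yaw) Ry(pitch) Rx(roll)).
In Python, from workcell import env, grab_frame, camera_model, models gives the robot as it stands.
- The arm moves only by the shell command python3 -m crank 'ROWS' [FORCE]. ROWS is text: rows parted by semicolons, each of 7 numbers parted by spaces: the closure, from -1 (fully open) to 1 (shut), so that 0 is half open, then the shift along the tool's x, y, z in mm, then the turn, a rotation vector about the tool's x, y, z in degrees. A call has 1 to 10 rows; each row shifts and turns the commanded pose from where the row before left it, along the tool's axes as they then stand; what a row does not reach is not made up. A row lasts 1/8 s, in which the tool goes at most 62.5 mm and 10.7 degrees, less where a joint would pass 70% of its speed; a pose out of reach is approached as far as the arm can. A call is refused whole if a number of a shift passes 62.5 or a number of a turn 10.7, either way. A call with a gripper value outside its range is refused whole. The fingers move at their own pace and stop on an object; FORCE is the grip in N (left out, the last holds). Time passes only in rows, so rows that do not move let the fingers close. It gives the time, the measured TCP pose, the force, the opening and the grip force at its end, in the units of the state.
- env.state(): the state, without advancing time (a new reading comes with each control period).
- grab_frame(name): name is "scene" or "top"; returns the picture (480x640x3 uint8, blue, green, red); there is no depth.
- camera_model(name): a dict with "K" (3x3 intrinsics, pixels), "k1" (the pictures are not rectified: a ray, as slopes to the right and down, at radius r is drawn at 1 + k1 r^2 times it, then the intrinsics apply), "R" (3x3) and "t" (3): a world point X has camera coordinates R X + t. Camera axes: x right, y down, z forward; pixel columns grow to the right and rows downward; lengths in mm; the calibration is good to about 2 mm. A picture is of the moment at which its call begins. camera_model takes no time and is no camera call.
- env.job_done(): hands the job in; it is judged then, once.
Trained networks look in the newest picture that a camera, given by its name, has taken for a name from the list of things; names that differ only in an ending like _2 or _b are one class to them, and where a whole thing is asked for, a point or a joint stands for the part that bears it (a point fixed in the world has none). Each returns a list of dicts, best first, with "p" (0 to 1); they miss things now and then, are a little off and sometimes report something else, mostly with a low value. They report only what shows in the picture. A call takes as long as a camera call.
- models.search_frame(name, camera): "point" ([x, y, z] in mm, in world coordinates, good to about 4 mm: the middle of the surface that is visible of it).
The state is a dict: "time_s": time; "qpos": joint angles; "qvel": joint speeds; "effort": joint torques, N m; "ee_pos": TCP position; "ee_rot": TCP orientation; "force": force on the tool from outside, world axes, zero at the start; "torque": the same for the moment, N m; "gripper_width": finger opening in mm; "gripper_force": force on a finger pad.
Only numpy, scipy, OpenCV 4.12 (cv2) and the standard library are available. Lean on these libraries where they do the work, as an engineer would, in place of code of your own. Each camera call takes 0.05 s, during which the arm holds its last target. There are 200 camera calls.

## Working session

There is one attempt and no reset: what is moved stays moved. The work goes in short steps, Python scripts to look and compute and a shell command to move; the robot and the scene stay as the last step left them, time stands still between calls to the robot, and variables do not carry over. Pictures are saved under pics/ and viewed, at most 11 in all, crops included, and the job is handed in when it is done.

```bash
mkdir -p pics; cat > h.py <<'E'
import numpy as np, cv2
from workcell import env, grab_frame, camera_model, models
def ray(cam,u,v,z):
    c=camera_model(cam);K=np.array(c["K"]);R=np.array(c["R"]);t=np.array(c["t"])
    d=np.linalg.inv(K)@[u,v,1];xy=d[:2].copy();p=xy.copy()
    for _ in range(20): p=xy/(1+c["k1"]*(p@p))
    C=-R.T@t;w=R.T@np.array([p[0],p[1],1]);return C+w*(z-C[2])/w[2]
def proj(cam,X):
    c=camera_model(cam);x=np.array(c["R"])@np.array(X,float)+np.array(c["t"]);p=x[:2]/x[2];p=p*(1+c["k1"]*(p@p))
    return (np.array(c["K"])@[p[0],p[1],1])[:2]
E
python3 - <<'E'
from h import *
for n in("scene","top"):
    cv2.imwrite(f"pics/{n}0.png",grab_frame(n)); c=camera_model(n);print(n,-np.array(c["R"]).T@np.array(c["t"]))
    for o in("balance","pan_top","beaker","mat","jar","jar_face","cap","cap_top","small_jar","measure","tape_roll","flask"):
        print(o,[(np.round(d["point"]),round(d["p"],2)) for d in models.search_frame(o,n)[:2]])
print(env.state())
E
```

```text
scene [1194.95256505  553.61721329  638.32738084]
balance [(array([ 548., -255.,   60.]), 0.81)]
pan_top [(array([595.,  -3.,  56.]), 0.73), (array([ 524., -290.,   85.]), 0.64)]
beaker [(array([595.,   2.,  59.]), 0.89)]
mat [(array([562., 254.,   4.]), 0.9)]
jar [(array([553., 239.,  52.]), 0.6)]
jar_face [(array([558., 238.,  52.]), 0.8)]
cap [(array([545., 229., 112.]), 0.86), (array([ 523., -291.,   87.]), 0.5)]
cap_top [(array([544., 233., 107.]), 0.62)]
small_jar [(array([724.,  44.,  40.]), 0.59)]
measure [(array([ 752., -198.,   90.]), 0.62), (array([547., 230., 113.]), 0.56)]
tape_roll [(array([744., 216.,  22.]), 0.77)]
flask [(array([542., 486.,  84.]), 0.65)]
top [ 357.75270299   80.51608979 1142.8385498 ]
balance [(array([ 497., -279.,   88.]), 0.75)]
pan_top [(array([ 518., -293.,   83.]), 0.74), (array([511., 212.,   4.]), 0.17)]
beaker [(array([589., -13.,  29.]), 0.62)]
mat [(array([509., 209.,   6.]), 0.68)]
jar [(array([511., 208.,  73.]), 0.73)]
jar_face [(array([ 514., -291.,   85.]), 0.7), (array([513., 204.,  75.]), 0.58)]
cap [(array([529., 225., 112.]), 0.86
[... 237 characters left out ...]
0., 475., 103.]), 0.92)]
{'time_s': 1.3, 'qpos': array([ 7.58029215e+01,  1.83114585e+01,  8.96376317e+01,  2.37392073e-03,
        7.20415455e+01, -1.14653819e+00]), 'qvel': array([ 0.07344036, -0.06140879, -0.07404548, -0.04053201,  0.01563556,
       -0.03454249]), 'effort': array([ 1.19665070e-03, -4.12361169e+01, -2.32218719e+01,  7.25468388e-02,
        3.79033224e-02, -1.52146703e-05]), 'ee_pos': array([129.84379232, 560.18929871, 224.98964712]), 'ee_rot': array([ 1.79990592e+02, -2.07055707e-03,  1.66948728e+02]), 'force': array([ 0.02485451, -0.28071991, -0.42285468]), 'torque': array([-0.02062881,  0.02416696,  0.00764835]), 'gripper_force': 0.0, 'gripper_width': 91.00221045304862}
```

View pics/scene0.png

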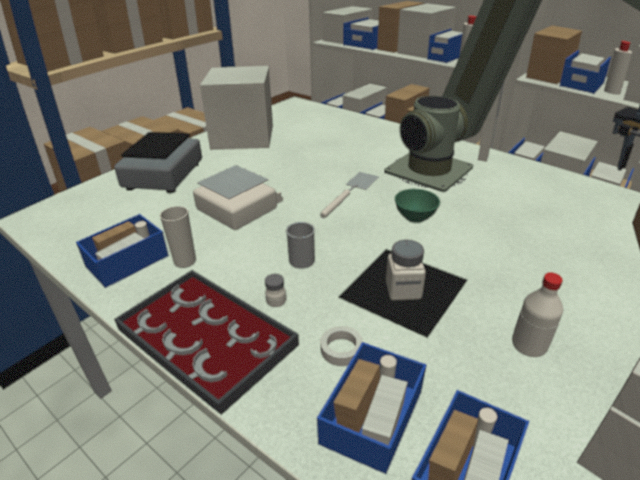

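View pics/top0.png

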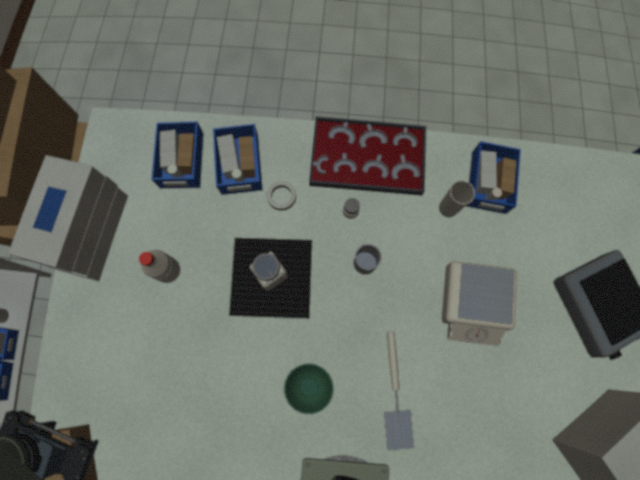

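```bash
python3 - <<'E'
from h import *
T=cv2.imread("pics/top0.png");S=cv2.imread("pics/scene0.png")
def tile(I,u,v,h): # half size h -> 264px
    return cv2.resize(I[v-h:v+h,u-h:u+h],(264,264),interpolation=cv2.INTER_CUBIC)
row=np.hstack([tile(T,366,258,22),tile(T,268,270,33),tile(T,480,300,44)])
row2=np.hstack([tile(S,302,245,33),tile(S,406,270,33),tile(S,236,198,44)])
cv2.imwrite("pics/c1.png",np.vstack([row,row2]))
# predictions
for n,X in dict(bk=[590,-8,85],bk0=[590,-8,0],cap=[529,225,111],pan=[518,-293,86]).items(): print(n,proj("top",X),proj("scene",X))
E
```

```text
bk [367.04749236 251.63135311] [297.99120588 230.31738657]
bk0 [363.77854545 258.56130509] [299.73176683 261.91196045]
cap [264.56845361 266.58621404] [409.25404664 246.18137251]
pan [485.62606829 291.679608  ] [232.3910313 179.5224731]
```

View pics/c1.png

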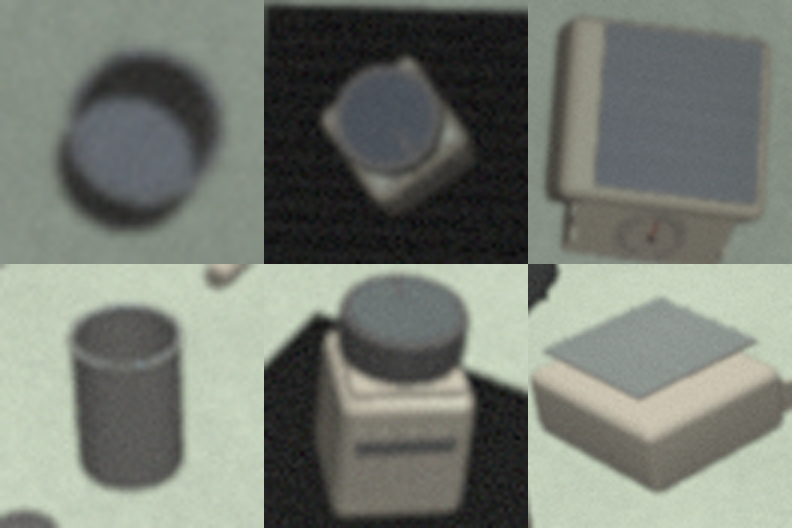

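```bash
python3 - <<'E'
from h import *
r=lambda *a:np.round(ray(*a),1)
print("bk rim top",r("top",368.5,256.8,85),"floor",r("top",365.7,261,2))
# scene beaker: scale 4 origin 269,212 (tile y0=264)
print("bk rim scene",r("scene",269+126/4,212+(337-264)/4,85))
print("bk bottom front scene",r("scene",269+131/4,212+(489-264)/4,0))
print("cap top",r("top",266,266.5,107+4),"bar",r("top",235+141/4,237+145/4,111))
print("cap scene",r("scene",373+(404-264)/4,237+(312-264)/4,111))
for x,y in((322,118),(408,60),(470,140),(388,200)): print(" sh",r("top",235+(x-264)/4,237+y/4,84))
P=[r("top",436+x/3,256+y/3,86) for x,y in((77,27),(237,40),(229,203),(69,185))];print(P,np.mean(P,0))
P=[r("scene",192+(x-528)/3,154+(y-264)/3,86) for x,y in((660,297),(757,342),(640,398),(545,350))];print(P,np.mean(P,0))
E
```

```text
bk rim top [577.9 -12.2  85. ] floor [583.7 -13.1   2. ]
bk rim scene [586.6  -3.9  85. ]
bk bottom front scene [604.4  10.4   0. ]
cap top [529.5 221.8 111. ] bar [514.9 210.3 111. ]
cap scene [538.5 227.7 111. ]
 sh [530.5 264.2  84. ]
 sh [569.5 217.6  84. ]
 sh [525.3 176.2  84. ]
 sh [486. 220.  84.]
[array([ 576.9, -234.1,   86. ]), array([ 577.2, -364.8,   86. ]), array([ 447.9, -358.6,   86. ]), array([ 452.6, -230.9,   86. ])] [ 513.65 -297.1    86.  ]
[array([ 454.9, -348.2,   86. ]), array([ 464.8, -217.1,   86. ]), array([ 588.8, -225.7,   86. ]), array([ 582.7, -352.4,   86. ])] [ 522.8  -285.85   86.  ]
```

```bash
python3 -m crank '-1 0 0 0 0 0 10; -1 0 0 0 0 0 10; -1 0 0 0 0 0 10; -1 0 0 0 0 0 10; -1 0 0 0 0 0 10; -1 0 0 0 0 0 10; -1 0 0 0 0 0 10; -1 0 0 0 0 0 6.95' 12; python3 -m crank '-1 -57 45 0 0 0 0; -1 -57 45 0 0 0 0; -1 -57 45 0 0 0 0; -1 -57 45 0 0 0 0; -1 -57 45 0 0 0 0; -1 -57 45 0 0 0 0; -1 -57 45 0 0 0 0; -1 -57 45 0 0 0 0; -1 -57 45 0 0 0 0; -1 -55 48 -60 0 0 0'; python3 -m crank '-1 0 0 0 0 0 0; -1 0 0 0 0 0 0'
python3 - <<'E'
from h import *
T=grab_frame("top");S=grab_frame("scene");X=env.state()["ee_pos"];print(X, env.state()["ee_rot"])
a=proj("top",X);b=proj("scene",X);print(a,b)
def tile(I,c,h):
    u,v=map(int,c);print(u-h,v-h);return cv2.resize(I[v-h:v+h,u-h:u+h],(400,400),interpolation=cv2.INTER_CUBIC)
cv2.imwrite("pics/c2.png",np.hstack([tile(T,a,50),tile(S,b+[0,30],100)]))
E
```

```text
time_s: 2.3
ee_pos: [129.8, 560.2, 225.0]
ee_rot: [180.0, -0.0, 89.8]
force: [-1.0, -0.0, 0.3]
gripper_width: 91.0
gripper_force: 0.0
time_s: 3.55
ee_pos: [509.6, 79.8, 262.5]
ee_rot: [-179.6, 0.1, 89.9]
force: [0.7, 0.5, 0.0]
gripper_width: 91.0
gripper_force: 0.0
time_s: 3.8
ee_pos: [509.3, 82.5, 264.0]
ee_rot: [-179.9, -0.0, 90.0]
force: [-0.6, 0.9, -1.3]
gripper_width: 91.1
gripper_force: 0.0
[508.7316079   83.11867054 263.65262296] [-1.79863333e+02 -5.92464083e-03  9.00791278e+01]
[326.49952237 269.41216713] [357.44614958 150.65536451]
276 219
257 80
```

View pics/c2.png

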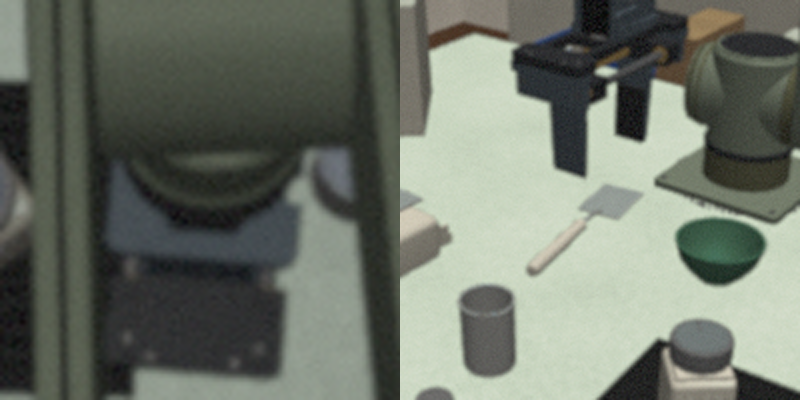

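```bash
python3 -m crank '-1 -23 18.5 28 0 0 0; -1 -23 18.5 28 0 0 0; -1 -23 18.5 28 0 0 0; -1 -23 18.5 28 0 0 0; -1 0 0 0 0 0 0; -1 0 0 0 0 0 0'
python3 - <<'E'
from h import *
S=grab_frame("scene");X=env.state()["ee_pos"];print(X, env.state()["ee_rot"])
b=proj("scene",X)
def tile(I,c,h):
    u,v=map(int,c);print(u-h,v-h);return cv2.resize(I[v-h:v+h,u-h:u+h],(600,600),interpolation=cv2.INTER_CUBIC)
I=tile(S,b+[0,20],60)
cv2.imwrite("pics/c3.png",I)
print(b,proj("scene",X-[0,0,11]))
for n in("scene","top"):
  for o in("beaker",):print([(np.round(d["point"]),round(d["p"],2)) for d in models.search_frame(o,n)[:2]])
E
```

```text
time_s: 4.65
ee_pos: [583.5, -8.4, 152.8]
ee_rot: [-180.0, -0.0, 90.1]
force: [-0.1, -0.3, -0.2]
gripper_width: 91.1
gripper_force: 0.0
[583.76674075  -8.41139318 153.45741646] [ 1.79959255e+02 -2.63467962e-02  9.00800429e+01]
238 161
[298.34285576 201.21046415] [298.57776378 205.81895555]
[(array([597.,  -0.,  59.]), 0.67), (array([ 555., -259.,   58.]), 0.15)]
[(array([568.,   5.,  28.]), 0.69)]
```

View pics/c3.png

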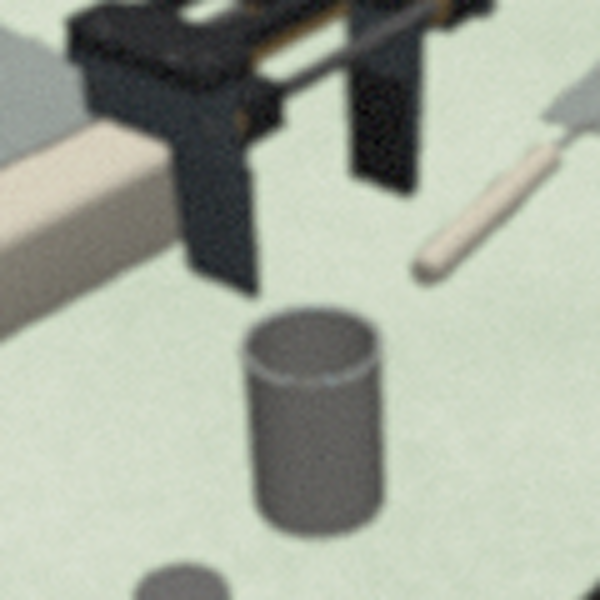

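```bash
python3 -m crank '-1 2 1 25 0 0 0; -1 0 0 25 0 0 0; -1 0 0 25 0 0 0; -1 0 0 20 0 0 0; -1 0 0 6 0 0 0; -1 0 0 0 0 0 0; 0 0 0 0 0 0 0; 1 0 0 0 0 0 0; 1 0 0 0 0 0 0; 1 0 0 0 0 0 0' 12; python3 -m crank '1 0 0 0 0 0 0; 1 0 0 0 0 0 0; 1 0 0 0 0 0 0; 1 0 0 0 0 0 0'
```

```text
time_s: 6.05
ee_pos: [584.7, -7.8, 51.9]
ee_rot: [-180.0, -0.0, 90.0]
force: [-2.5, 0.2, 3.2]
gripper_width: 59.9
gripper_force: 12.0
time_s: 6.55
ee_pos: [584.7, -7.8, 51.9]
ee_rot: [-180.0, 0.0, 90.0]
force: [-2.2, -1.4, 5.5]
gripper_width: 60.0
gripper_force: 12.0
```

```bash
python3 -m crank '1 0 0 -15 0 0 0; 1 0 0 -25 0 0 0; 1 0 0 -30 0 0 0; 1 0 0 -30 0 0 0; 1 0 0 -23 0 0 0; 1 0 0 0 0 0 0'; python3 -m crank '1 -15 -4 0 0 0 0; 1 -32 -8 0 0 0 0; 1 -32 -8 0 0 0 0; 1 -32 -8 0 0 0 0; 1 -32 -8 0 0 0 0; 1 -32 -8 0 0 0 0; 1 -32 -8 0 0 0 0; 1 -32 -8 0 0 0 0; 1 -30 -4 0 0 0 0; 1 -11 0 0 0 0 0';  python3 -m crank '1 0 0 0 0 0 0; 1 0 0 0 0 0 0; 1 0 0 0 0 0 0'
python3 - <<'E'
from h import *
S=grab_frame("scene");T=grab_frame("top");X=env.state()["ee_pos"];print(X, env.state()["ee_rot"])
def tile(I,c,h):
    u,v=map(int,c);print(u-h,v-h);return cv2.resize(I[v-h:v+h,u-h:u+h],(400,400),interpolation=cv2.INTER_CUBIC)
print(proj("scene",X-[0,0,51.9]),proj("scene",[X[0],X[1],86]))
cv2.imwrite("pics/c4.png",np.hstack([tile(S,proj("scene",X-[0,0,40]),50),tile(T,proj("top",X-[0,0,40]),50)]))
for n in("scene","top"):
  for o in("beaker","pan_top"):print([(np.round(d["point"]),round(d["p"],2)) for d in models.search_frame(o,n)[:2]])
E
```

```text
time_s: 7.3
ee_pos: [586.9, -7.7, 177.0]
ee_rot: [179.6, -0.0, 90.0]
force: [-0.5, 0.0, -1.4]
gripper_width: 59.6
gripper_force: 12.0
time_s: 8.55
ee_pos: [519.7, -289.4, 173.1]
ee_rot: [-179.9, -0.1, 89.9]
force: [0.4, -0.1, -1.5]
gripper_width: 59.6
gripper_force: 12.0
time_s: 8.93
ee_pos: [521.3, -286.7, 174.6]
ee_rot: [-180.0, -0.0, 90.1]
force: [0.5, 0.7, -2.0]
gripper_width: 59.8
gripper_force: 12.0
[ 521.32869694 -286.93626243  174.68870235] [ 1.79994490e+02 -1.11809352e-02  9.00635467e+01]
[231.25147498 167.58092931] [233.02667793 180.68402201]
180 113
440 237
[(array([ 531., -268.,  172.]), 0.67), (array([563., 252.,   4.]), 0.25)]
[(array([ 532., -285.,   86.]), 0.72)]
[(array([ 523., -265.,  158.]), 0.83)]
[(array([ 504., -261.,   84.]), 0.88), (array([514., 476., 106.]), 0.18)]
```

View pics/c4.png

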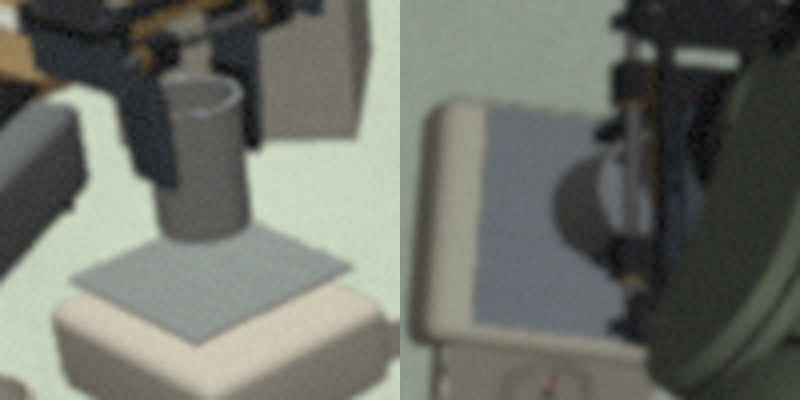

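```bash
python3 - <<'E'
from h import *
print(ray("top",478.75,287,123),"expect y -257 if cam=robot")
print(ray("scene",232.4,181.3,86))
E
```

```text
[ 521.81506405 -263.73891422  123.        ] expect y -257 if cam=robot
[ 524.55467698 -285.73354558   86.        ]
```

```bash
python3 -m crank '1 -1 0 8 0 0 0; 1 0 0 10 0 0 0; 1 0 0 8 0 0 0; 1 0 0 4 0 0 0; 1 0 0 2 0 0 0; 1 0 0 2 0 0 0; 1 0 0 2 0 0 0; 1 0 0 2 0 0 0; 1 0 0 0 0 0 0; 1 0 0 0 0 0 0'; python3 -m crank '1 0 0 1.5 0 0 0; 1 0 0 1 0 0 0; 1 0 0 0.5 0 0 0; 1 0 0 0 0 0 0; 1 0 0 0 0 0 0'
```

```text
time_s: 10.48
ee_pos: [521.2, -288.7, 136.7]
ee_rot: [180.0, -0.0, 90.0]
force: [-0.5, -0.2, -1.0]
gripper_width: 59.9
gripper_force: 12.0
time_s: 11.1
ee_pos: [521.2, -288.8, 133.7]
ee_rot: [180.0, 0.0, 90.0]
force: [0.7, -0.5, -0.0]
gripper_width: 59.7
gripper_force: 12.0
```

```bash
python3 -m crank '-0.36 0 0 0 0 0 0; -0.42 0 0 0 0 0 0; -0.5 0 0 0 0 0 0; -0.65 0 0 0 0 0 0; -0.8 0 0 0 0 0 0; -1 0 0 0 0 0 0; -1 0 0 0 0 0 0; -1 0 0 -5 0 0 0; -1 0 0 -15 0 0 0; -1 0 0 -25 0 0 0'; python3 -m crank '-1 0 0 -40 0 0 0; -1 20 0 -40 0 0 0; -1 40 0 0 0 0 0; -1 40 0 0 0 0 0; -1 40 0 0 0 0 0; -1 40 0 0 0 0 0; -1 40 0 0 0 0 0; -1 40 0 0 0 0 0; -1 40 0 0 0 0 0; -1 40 0 0 0 0 0'
python3 - <<'E'
from h import *
S=grab_frame("scene");T=grab_frame("top");st=env.state();print(st["ee_pos"],st["ee_rot"],st["qpos"])
def tile(I,u,v,h):
    return cv2.resize(I[v-h:v+h,u-h:u+h],(400,400),interpolation=cv2.INTER_CUBIC)
cv2.imwrite("pics/c5.png",np.hstack([tile(S,230,163,50),tile(S,406,280,50)]))
for n in("scene","top"):
  for o in("beaker","cap_top","jar_face"):print([(np.round(d["point"]),round(d["p"],2)) for d in models.search_frame(o,n)[:2]])
E
```

```text
time_s: 12.35
ee_pos: [520.9, -288.6, 179.4]
ee_rot: [-180.0, -0.0, 90.0]
force: [-0.3, -0.7, -0.2]
gripper_width: 91.1
gripper_force: 0.0
time_s: 13.6
ee_pos: [521.2, 52.6, 260.0]
ee_rot: [179.9, -0.0, 90.0]
force: [0.0, 0.2, 0.1]
gripper_width: 91.5
gripper_force: 0.0
[521.15559374  54.36232863 259.88816647] [ 1.79900622e+02 -9.47444968e-02  9.02266047e+01] [4.64366358e+00 1.24359768e+01 9.27660798e+01 9.00026514e-02
 7.46915812e+01 4.39345955e+00]
[(array([ 537., -272.,  137.]), 0.84)]
[(array([548., 233., 110.]), 0.59)]
[(array([560., 239.,  55.]), 0.72)]
[(array([ 527., -300.,  129.]), 0.7)]
[(array([529., 226., 114.]), 0.74), (array([ 481., -266.,   62.]), 0.66)]
[(array([506., 204.,  74.]), 0.71)]
```

View pics/c5.png

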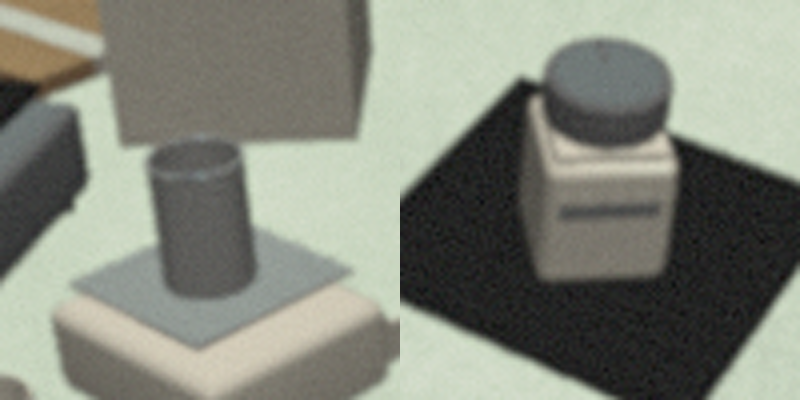

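```bash
python3 -m crank '-1 25 2 10 0 0 0; -1 25 2 10 0 0 0; -1 25 2 15 0 0 0; -1 25 2 20 0 0 0; -1 25 2 20 0 0 0; -1 25 2 20 0 0 0; -1 22 3 15 0 0 0; -1 0 0 0 0 0 0; -1 0 0 0 0 0 0'
python3 - <<'E'
from h import *
S=grab_frame("scene");T=grab_frame("top");st=env.state();X=st["ee_pos"];print(X,st["ee_rot"],st["force"])
def tile(I,u,v,h):
    return cv2.resize(I[v-h:v+h,u-h:u+h],(400,400),interpolation=cv2.INTER_CUBIC)
t=proj("top",X-[0,0,11]);print(t,proj("scene",X-[0,0,11]),proj("scene",[X[0],X[1],111]))
cv2.imwrite("pics/c6.png",np.hstack([tile(S,406,230,50),tile(T,266,266,40)]))
E
```

```text
time_s: 15.12
ee_pos: [536.6, 222.8, 149.1]
ee_rot: [180.0, 0.0, 90.0]
force: [0.5, 0.5, -0.1]
gripper_width: 91.3
gripper_force: 0.0
[536.62348568 222.65030396 149.46802142] [ 1.79922488e+02 -1.82649455e-02  8.99504809e+01] [-0.30160931  0.47998248 -0.06644426]
[264.524138   261.16302519] [407.50451944 235.83519934] [406.19978592 247.58966074]
```

View pics/c6.png

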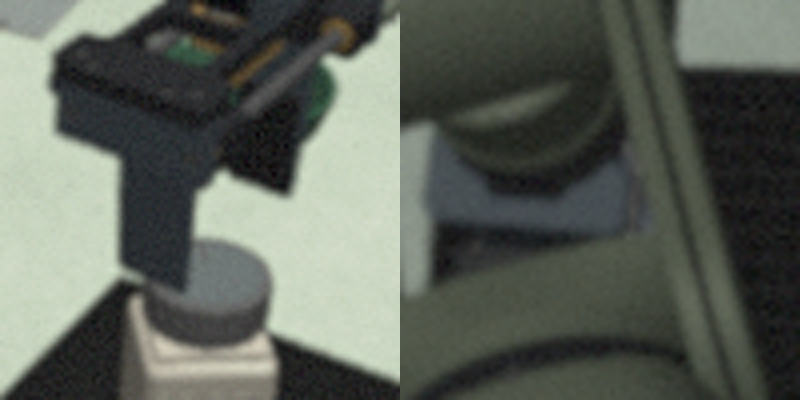

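```bash
python3 -m crank '-1 4.4 1.4 5 0 0 0; -1 0 0 12 0 0 0; -1 0 0 15 0 0 0; -1 0 0 10 0 0 0; -1 0 0 5 0 0 0; -1 0 0 0 0 0 0; -0.6 0 0 0 0 0 0; -0.5 0 0 0 0 0 0; -0.45 0 0 0 0 0 0; -0.42 0 0 0 0 0 0' 3;  python3 -m crank '-0.40 0 0 0 0 0 0; -0.40 0 0 0 0 0 0'
```

```text
time_s: 16.48
ee_pos: [536.3, 227.6, 101.8]
ee_rot: [-179.9, 0.0, 90.0]
force: [-4.6, 0.9, 4.2]
gripper_width: 65.1
gripper_force: 2.2
time_s: 16.73
ee_pos: [537.0, 227.7, 101.7]
ee_rot: [-179.9, -0.0, 90.0]
force: [-5.0, 1.0, 4.5]
gripper_width: 64.3
gripper_force: 2.5
```

```bash
python3 -m crank '-0.40 0 -1.3 0 0 0 0; -0.40 0 0 0 0 0 0; -0.37 0 0 0 0 0 0; -0.37 0 0 0 0 0 0';python3 -m crank '-0.33 0 0 0 0 0 0; -0.33 0 0 0 0 0 0'
```

```text
time_s: 17.23
ee_pos: [536.2, 227.7, 101.6]
ee_rot: [-180.0, -0.0, 90.0]
force: [-3.9, 0.3, 3.8]
gripper_width: 62.4
gripper_force: 2.0
time_s: 17.48
ee_pos: [536.1, 227.7, 101.7]
ee_rot: [-180.0, -0.0, 90.0]
force: [-4.6, 0.8, 2.6]
gripper_width: 61.9
gripper_force: 3.0
```

```bash
python3 -m crank '-0.33 0 -1 0 0 0 0; -0.33 0 0 0 0 0 0';python3 -m crank '-0.33 0 -0.7 0 0 0 0; -0.33 0 0 0 0 0 0'
```

```text
time_s: 17.73
ee_pos: [535.6, 227.7, 101.6]
ee_rot: [179.9, -0.0, 90.0]
force: [-2.3, 0.5, 1.1]
gripper_width: 61.5
gripper_force: 3.0
time_s: 17.98
ee_pos: [535.2, 227.7, 101.5]
ee_rot: [179.9, -0.0, 90.0]
force: [-1.6, -0.4, -1.5]
gripper_width: 62.1
gripper_force: 3.0
```

```bash
python3 -m crank '-0.7 0 0 0 0 0 0; -0.8 0 0 0 0 0 0; -0.8 0 0 0 0 0 10; -0.8 0 0 0 0 0 10; -0.8 0 0 0 0 0 10; -0.8 0 0 0 0 0 10; -0.8 0 0 0 0 0 10; -0.8 0 0 0 0 0 10; -0.8 0 0 0 0 0 10; -0.8 0 0 0 0 0 10'; python3 -m crank '-0.8 0 0 0 0 0 10; -0.8 0 0 0 0 0 0; -0.8 0 0 0 0 0 0; -0.6 0 0 0 0 0 0; -0.5 0 0 0 0 0 0; -0.45 0 0 0 0 0 0; -0.42 0 0 0 0 0 0'; python3 -c "
from h import *
print(env.state()['qpos'])"
```

```text
time_s: 19.23
ee_pos: [535.1, 227.8, 101.9]
ee_rot: [-180.0, -0.1, 9.7]
force: [0.5, -0.6, 0.1]
gripper_width: 82.2
gripper_force: 0.0
time_s: 20.1
ee_pos: [534.8, 226.5, 102.2]
ee_rot: [179.9, -0.0, 0.0]
force: [0.1, -5.2, 5.1]
gripper_width: 65.2
gripper_force: 2.8
[ 21.88892917  24.66752613  98.8487791   -0.14821895  56.50041789
 111.92165251]
```

```bash
python3 -m crank '-0.42 0 1.5 0 0 0 0; -0.42 0 0 0 0 0 0; -0.38 0 0 0 0 0 0';python3 -m crank '-0.33 0 1 0 0 0 0; -0.33 0 0 0 0 0 0; -0.33 0 0 0 0 0 0'
```

```text
time_s: 20.48
ee_pos: [534.7, 225.5, 101.9]
ee_rot: [179.9, -0.0, 0.0]
force: [1.0, -5.6, 5.3]
gripper_width: 63.3
gripper_force: 2.9
time_s: 20.85
ee_pos: [534.6, 225.1, 101.8]
ee_rot: [180.0, -0.0, 0.0]
force: [0.1, -4.7, 3.8]
gripper_width: 62.6
gripper_force: 3.0
```

```bash
python3 -m crank '-0.33 0 1 0 0 0 0; -0.33 0 0.5 0 0 0 0; -0.33 0 0 0 0 0 0';python3 -m crank '-0.33 0 0.5 0 0 0 0; -0.33 0 0 0 0 0 0'
python3 - <<'E'
from h import *
S=grab_frame("scene")
cv2.imwrite("pics/c7.png",np.hstack([cv2.resize(cv2.imread("pics/c5.png")[:,400:],(400,400)),cv2.resize(S[230:330,356:456],(400,400),interpolation=cv2.INTER_CUBIC)]))
E
```

```text
time_s: 21.22
ee_pos: [534.6, 224.2, 101.5]
ee_rot: [-179.9, -0.0, -0.0]
force: [1.0, -2.2, 1.8]
gripper_width: 62.0
gripper_force: 3.0
time_s: 21.48
ee_pos: [534.6, 223.8, 101.5]
ee_rot: [-179.9, -0.0, -0.0]
force: [0.4, 0.8, 1.7]
gripper_width: 62.4
gripper_force: 3.0
```

View pics/c7.png

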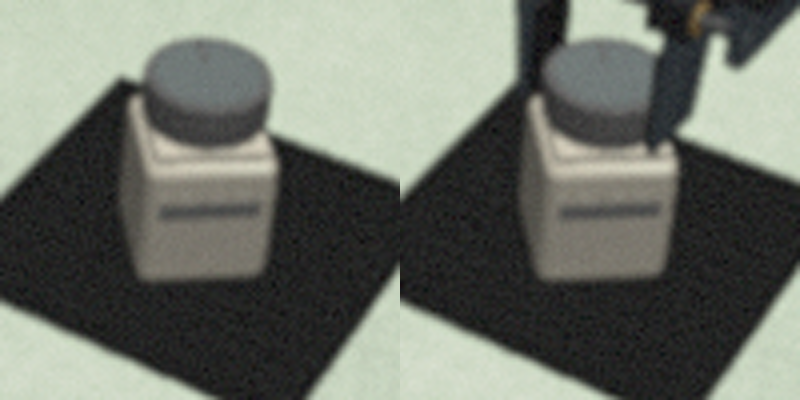

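```bash
python3 -m crank '1 0 0 0 0 0 0; 1 0 0 0 0 0 0; 1 0 0 0 0 0 0' 20; python3 -m crank '1 0 0 0 0 0 0; 1 0 0 0 0 0 0; 1 0 0 0 0 0 0' 45; python3 -m crank '1 0 0 1 0 0 0; 1 0 0 1 0 0 0; 1 0 0 0 0 0 0'
```

```text
time_s: 21.9
ee_pos: [534.6, 223.7, 101.5]
ee_rot: [-179.9, -0.0, -0.0]
force: [1.2, 3.5, -1.7]
gripper_width: 62.0
gripper_force: 20.0
time_s: 22.28
ee_pos: [534.4, 223.2, 101.5]
ee_rot: [-180.0, 0.0, -0.0]
force: [0.4, 2.7, -1.6]
gripper_width: 61.4
gripper_force: 45.0
time_s: 22.65
ee_pos: [534.5, 223.1, 101.4]
ee_rot: [-180.0, -0.0, -0.0]
force: [-3.8, -0.5, 9.0]
gripper_width: 61.0
gripper_force: 45.0
```

```bash
python3 -m crank '1 0 0 0.7 0 0 0; 1 0 0 0 0 0 0; 1 0 0 0 0 0 -2; 1 0 0 0 0 0 -3; 1 0 0 0 0 0 -3; 1 0 0 0 0 0 -2'; python3 -c "
from h import *
s=env.state();print(s['force'],s['torque'],s['ee_rot'])"
```

```text
time_s: 23.4
ee_pos: [535.2, 223.3, 101.7]
ee_rot: [-180.0, -0.2, 10.1]
force: [-2.8, -0.2, 13.5]
gripper_width: 61.3
gripper_force: 45.0
[-2.81349599 -0.23436755 13.50312105] [ 0.09445728  0.63038271 -0.15465766] [-1.79970268e+02 -1.61693770e-01  1.00532331e+01]
```

```bash
python3 -m crank '1 0 0 -0.1 0 0 -4; 1 0 0 -0.1 0 0 -4; 1 0 0 -0.2 0 0 -4; 1 0 0 -0.2 0 0 -4; 1 0 0 0 0 0 0'; python3 - <<'E'
from h import *
s=env.state();print(s['force'],s['torque'],s['ee_rot'])
S=grab_frame("scene")
cv2.imwrite("pics/c8.png",np.hstack([cv2.resize(cv2.imread("pics/c5.png")[:,400:],(400,400)),cv2.resize(S[230:330,356:456],(400,400),interpolation=cv2.INTER_CUBIC)]))
E
```

```text
time_s: 24.02
ee_pos: [535.4, 223.9, 102.2]
ee_rot: [-180.0, -0.2, 26.0]
force: [-2.0, 1.8, 11.4]
gripper_width: 61.2
gripper_force: 45.0
[-1.9914759   1.83223987 11.38913641] [0.39122647 0.61395242 0.06928219] [-179.974887     -0.20939672   26.01161369]
```

View pics/c8.png

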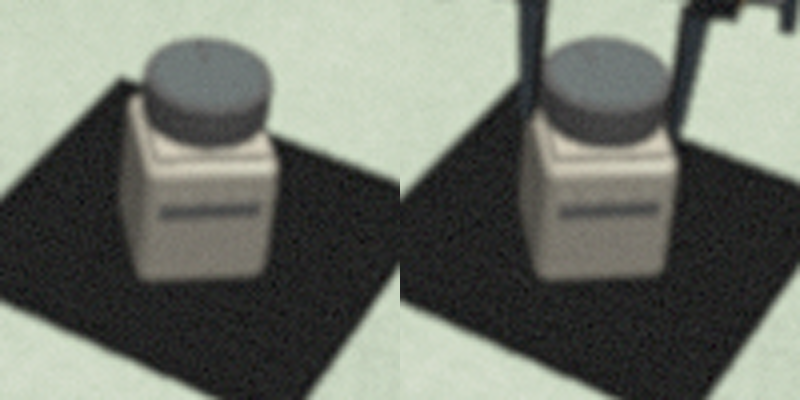

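```bash
python3 -m crank '1 0 0 -0.15 0 0 -4; 1 0 0 -0.15 0 0 -4; 1 0 0 -0.15 0 0 -4; 1 0 0 -0.2 0 0 -4; 1 0 0 -0.2 0 0 -4; 1 0 0 0 0 0 0'; python3 -m crank '1 0 0 -0.15 0 0 -4; 1 0 0 -0.15 0 0 -4; 1 0 0 -0.15 0 0 -4; 1 0 0 -0.15 0 0 -4; 1 0 0 0 0 0 -2; 1 0 0 0 0 0 0'; python3 -c "
from h import *
s=env.state();print(s['force'],s['torque'],s['ee_rot'])"
```

```text
time_s: 24.82
ee_pos: [535.3, 224.1, 102.7]
ee_rot: [180.0, -0.2, 46.0]
force: [-0.7, 4.3, 9.1]
gripper_width: 61.0
gripper_force: 45.0
time_s: 25.58
ee_pos: [534.3, 224.1, 102.9]
ee_rot: [-180.0, -0.1, 64.0]
force: [-3.1, 3.9, 9.3]
gripper_width: 60.8
gripper_force: 45.0
[-3.07570851  3.92256144  9.34322995] [ 0.56578869  0.7793179  -0.05767561] [-1.79966996e+02 -1.21707428e-01  6.39728660e+01]
```

```bash
python3 -m crank '1 0 0 -1 0 0 0; 1 0 0 -1 0 0 0; 1 0 0 -0.5 0 0 0; 1 0 0 0 0 0 0; 1 0 0 0 0 0 0';  python3 -m crank '1 0 0 -0.7 0 0 0; 1 0 0 -0.7 0 0 0; 1 0 0 0 0 0 0; 1 0 0 0 0 0 0'
```

```text
time_s: 26.2
ee_pos: [534.5, 223.4, 103.6]
ee_rot: [-180.0, -0.0, 64.0]
force: [-2.1, 3.8, 3.8]
gripper_width: 60.9
gripper_force: 45.0
time_s: 26.7
ee_pos: [534.2, 222.6, 104.4]
ee_rot: [-180.0, 0.1, 64.0]
force: [-1.1, 0.5, -2.0]
gripper_width: 61.4
gripper_force: 45.0
```

```bash
python3 -m crank '1 0 0 -0.5 0 0 0; 1 0 0 0 0 0 0; 1 0 0 0 0 0 0'; python3 -m crank '1 0 0 -0.5 0 0 0; 1 0 0 0 0 0 0; 1 0 0 0 0 0 0'; python3 -c "
from h import *
print(env.state()['force'])"
```

```text
time_s: 27.08
ee_pos: [534.4, 223.1, 105.3]
ee_rot: [-180.0, 0.0, 64.0]
force: [-0.7, -0.4, -1.8]
gripper_width: 61.0
gripper_force: 45.0
time_s: 27.45
ee_pos: [534.5, 223.2, 105.9]
ee_rot: [-180.0, -0.0, 64.0]
force: [-2.3, 0.3, -1.1]
gripper_width: 61.6
gripper_force: 45.0
[-2.25130013  0.31634678 -1.12925553]
```

```bash
python3 -m crank '1 0 0 -1 0 0 0; 1 0 0 -2 0 0 0; 1 0 0 -4 0 0 0; 1 0 0 -5 0 0 0; 1 0 0 -5 0 0 0; 1 0 0 -5 0 0 0; 1 0 0 -4 0 0 0; 1 0 0 -2 0 0 0; 1 0 0 0 0 0 0; 1 0 0 0 0 0 0'; python3 - <<'E'
from h import *
s=env.state();print(s['ee_pos'],s['force'],s['torque'])
S=grab_frame("scene");f=lambda I:cv2.resize(I,(400,400),interpolation=cv2.INTER_CUBIC)
cv2.imwrite("pics/c9.png",np.vstack([np.hstack([f(S[220:320,356:456]),f(S[130:230,180:280])])]))
E
```

```text
time_s: 28.7
ee_pos: [534.4, 223.1, 133.7]
ee_rot: [-180.0, 0.0, 64.0]
force: [-0.5, 0.2, -0.8]
gripper_width: 61.0
gripper_force: 45.0
[534.41572197 223.115393   133.69065115] [-0.45978534  0.20288022 -0.8388051 ] [-0.13376936  0.14634613  0.01289677]
```

View pics/c9.png

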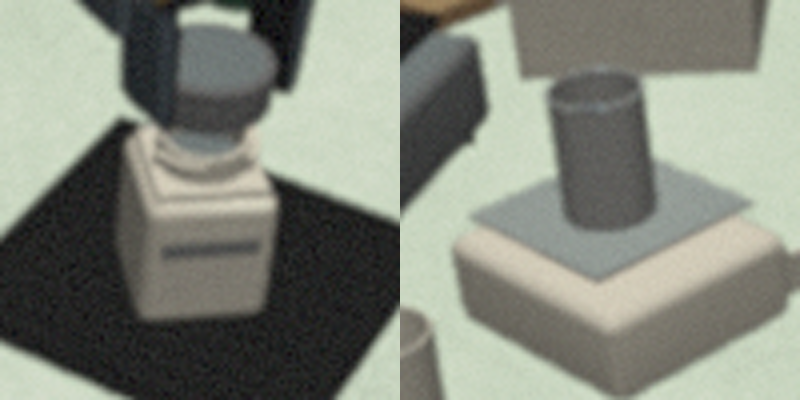

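```bash
python3 -m crank '1 0 0 0 0 0 0; 1 0 0 0 0 0 0; 1 0 0 0 0 0 0'; python3 -c "
from h import *
print(env.job_done())"
```

```text
time_s: 29.12
ee_pos: [534.5, 223.2, 133.9]
ee_rot: [-180.0, -0.0, 64.0]
force: [0.2, 0.1, 0.1]
gripper_width: 61.3
gripper_force: 45.0
the job is handed in; nothing more can be done
None
```

The job is handed in at 29 s, with no verdict returned: the beaker stands free near the middle of the pan, and the unscrewed cap is held level about 20 mm above the open jar, which did not visibly move.

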